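Make up two changeover kits for the glue dispenser

ROBOT

A 6-joint arm with a two-finger parallel gripper is mounted at the origin on the work surface. World frame = base frame: x ahead of the robot, y to its left, z up, the work surface at z = 0. Lengths are in m, angles in degrees, forces in N, time in s.
With the tool pointing down it reaches from about 0.225 to 0.875 m from the base axis. Payload 3.4 kg.
Tool frame: the origin (TCP) lies at the very end of the fingers, on their centre line; the grasp point (between the pads) lies grasp_offset behind it (grasp_offset is the distance from the TCP to the grasp point, in m); z points along the fingers, y is the direction in which the jaws open and shut (so a half turn about z gives the same grasp; the last joint's range is limited). The gripper opens to 85 mm and grips with 20 to 120 N. Pads are 22 mm wide; open, the fingers measure 114 mm over their backs; the gripper's body (76 mm by 85 mm) begins 54 mm behind the grasp point. The pads swing forward as they close: fully open they stand 13 mm farther back than shut.
Start: joints at [-74.886, 15.808, 86.224, -0, 77.962, -6.933], TCP at [0.216, -0.533, 0.231] pointing down, gripper open.
Joint ranges: [-165.64, 165.64], [-43.16, 119.46], [12.63, 154.43], [-67.54, 247.53], [6.08, 155.33], [-154.97, 154.97]. Speed limits (degrees/s): [147.25, 147.25, 180, 180, 180, 180].

INTERFACE

Orientations are given as a 3x3 rotation matrix whose columns are the frame's x, y, z axes.
In Python, from rig import * gives the robot as it stands.
- The arm moves only by the shell command python3 -m crank 'ROWS'. ROWS is JSON, a list that holds one entry, the list of rows, each a list of 7 numbers: the turn, a rotation vector about the world's x, y, z in rad, then the shift along the world's x, y, z in mm, then the closure, from -1 (fully open) to 1 (shut). A call has 1 to 8 rows; each row is the pose to reach, as a shift and turn from the pose commanded when the call began; what a row does not reach only later rows make up. A row lasts 1/10 s, in which the tool goes at most 50 mm and 8.59 degrees, less where a joint would pass 70% of its speed; a pose out of reach is approached as far as the arm can. A call with a gripper value outside its range is refused whole. The fingers move at their own pace and stop on an object; the grip force is fixed at half the most. Time passes only in rows, so rows that repeat a pose let the fingers close. It gives the time, the measured TCP pose, the force and the opening at its end, in the units of the state.
- state(): the state, without advancing time (a new reading comes with each control period).
- camera(name): name is "scene" or "top" or "wrist"; returns (picture, depth): 400x640x3 uint8, blue, green, red; 400x640 float32, m along the optical axis (not along the pixel's ray), 0 where there is no reading.
- camera_model(name): a dict with "mtx" (3x3 intrinsics, pixels), "T" (4x4, takes a point from camera to world coordinates); the wrist camera has in their place "tool_from_camera" (4x4, takes a point from camera to tool coordinates, whose origin is the TCP and whose axes are the flange's). Camera axes: x right, y up, looking along -z (the intrinsics and any distortion apply to the point x, -y, -z); pixel columns grow to the right and rows downward; lengths in m; the calibration is good to about 2 mm. The wrist camera is an equidistant fisheye: a pixel r from the principal point sees the ray r / f radians off the axis. A picture is of the moment at which its call begins: read the wrist's pose just before it. camera_model takes no time and is no camera call.
- hand_in(): hands the job in, once; it reports no verdict.
The state is a dict: "time": time; "q": joint angles; "qd": joint speeds; "effort": joint torques, N m; "ee_pos": TCP position; "ee_rot": TCP orientation; "contact_force": force on the tool from outside, world axes, zero at the start; "torque": the same for the moment, N m; "gripper_width": finger opening in m.
Only numpy, scipy, OpenCV 4.12 (cv2) and the standard library are available. Lean on these libraries where they do the work, as an engineer would, in place of code of your own. Each camera call takes 0.05 s, during which the arm holds its last target. There are 200 camera calls.

TASK

Make up both changeover kits for the glue dispenser: on each kit board, build on the marked seat a pack of spacer plates whose top comes level with that board's steel height stop (pick the plates whose thicknesses add up; where a pack needs two, lay the thicker one underneath), each plate flat, centred on the seat and with its long side running towards the stop. Stand the white cartridge upright in the ring of the orange board and the black cartridge in the ring of the white board. Leave the plate that is not needed and the amber cartridge where they are.

Things in the scene. Friction and masses are not known exactly. Their poses are not given: they have to be found in the camera images.
- board_orange: Orange kit board, fixed, 120 (x) x 170 (y) x 12 mm; origin: centre of underside, z up. On its top face: spacer seat, flat grey rectangle 58 x 42 mm centred at x=-12, y=-45 mm; steel height stop 18 (x) x 44 (y) mm centred at x=+36, y=-45, 23 mm high above the top face; cartridge nest, aluminium ring centred at x=0, y=+50, inside diameter 48, wall 4, rim 8 mm high; the cartridge stands in it on the top face.
- board_white: White kit board, fixed, 120 (x) x 170 (y) x 12 mm; origin: centre of underside, z up. On its top face: spacer seat, flat grey rectangle 58 x 42 mm centred at x=-12, y=-45 mm; steel height stop 18 (x) x 44 (y) mm centred at x=+36, y=-45, 20 mm high above the top face; cartridge nest, aluminium ring centred at x=0, y=+50, inside diameter 48, wall 4, rim 8 mm high; the cartridge stands in it on the top face.
- spacer_yellow_c (a point): Yellow slotted spacer plate lying flat, 56 (its x) x 40 (its y) x 9 mm thick, with an open slot 14 mm wide and 28 mm long running in from its +x end; the point is at the centre of the 56 x 40 outline, half-way through the thickness; z up.
- spacer_blue_c (a point): Blue slotted spacer plate lying flat, 56 (its x) x 40 (its y) x 14 mm thick, with an open slot 14 mm wide and 28 mm long running in from its +x end; the point is at the centre of the 56 x 40 outline, half-way through the thickness; z up.
- spacer_red_c (a point): Red slotted spacer plate lying flat, 56 (its x) x 40 (its y) x 20 mm thick, with an open slot 14 mm wide and 28 mm long running in from its +x end; the point is at the centre of the 56 x 40 outline, half-way through the thickness; z up.
- spacer_grey_c (a point): Light grey slotted spacer plate lying flat, 56 (its x) x 40 (its y) x 17 mm thick, with an open slot 14 mm wide and 28 mm long running in from its +x end; the point is at the centre of the 56 x 40 outline, half-way through the thickness; z up.
- cart_white_c (a point): White glue cartridge standing upright, closed: barrel 26 mm diameter, foot collar 28 mm diameter x 8 mm, cap on top 21 mm diameter x 8 mm, 60 mm tall in all; the point is on the axis, half-way up (30 mm above its foot); z along the axis, up.
- cart_black_c (a point): Black glue cartridge standing upright, closed: barrel 26 mm diameter, foot collar 28 mm diameter x 8 mm, cap on top 21 mm diameter x 8 mm, 60 mm tall in all; the point is on the axis, half-way up (30 mm above its foot); z along the axis, up.
- cart_amber_c (a point): Amber-brown glue cartridge standing upright, closed: barrel 26 mm diameter, foot collar 28 mm diameter x 8 mm, cap on top 21 mm diameter x 8 mm, 60 mm tall in all; the point is on the axis, half-way up (30 mm above its foot); z along the axis, up.
Mind the look-alikes: they are no part of the job. Of the things that look like the part that bears spacer_yellow_c, the smallest one is meant.

How it is judged:
By the outcome, as a careful person would: the job done as asked, in the order asked, and still so for the second after the job is handed in, with the robot touching nothing.
It also fails if it takes over 118 s, if anything falls off the work surface, if the arm or the gripper's body presses on something with over 40 N, if the wrist force passes 120 N, or if a joint passes its speed limit or range.

## Working session

There is one attempt and no reset: what is moved stays moved. The work goes in short steps, Python scripts to look and compute and a shell command to move; the robot and the scene stay as the last step left them, time stands still between calls to the robot, and variables do not carry over. Pictures are saved under pics/ and viewed, about 12 in all and at most 16, crops included, and the job is handed in when it is done.

```bash
ls; mkdir -p pics; python3 - <<'E'
from rig import *
import cv2,numpy as np
for n in ["top","scene"]:
    p,d=camera(n); cv2.imwrite(f"pics/{n}0.png",p); np.save(f"pics/{n}0.npy",d); m=camera_model(n); print(n,{k:np.round(v,4).tolist() if not isinstance(v,str) else v for k,v in m.items()})
print({k:v for k,v in camera_model("wrist").items()})
s=state();print(s)
try: print(grasp_offset)
except Exception as e: print(e)
E
```

```text
pics
top {'mtx': [[409.32, 0.0, 326.1042], [0.0, 409.32, 200.3518], [0.0, 0.0, 1.0]], 'T': [[-0.0083, 0.9899, -0.1414, 0.3502], [-0.9998, -0.0109, -0.0176, -0.0474], [-0.0189, 0.1412, 0.9898, 1.0863], [0.0, 0.0, 0.0, 1.0]]}
scene {'mtx': [[429.5067, 0.0, 315.9906], [0.0, 429.5067, 195.6163], [0.0, 0.0, 1.0]], 'T': [[-0.102, -0.5329, 0.84, 1.5009], [0.9948, -0.0572, 0.0845, 0.0571], [0.003, 0.8443, 0.5359, 0.6935], [0.0, 0.0, 0.0, 1.0]]}
{'mtx': array([[309.70691629,   0.        , 317.79439871],
       [  0.        , 309.70691629, 202.13951595],
       [  0.        ,   0.        ,   1.        ]]), 'tool_from_camera': array([[ 1.14809034e-03,  9.59508297e-01,  2.81678026e-01,
         7.24037851e-02],
       [ 9.99999035e-01, -8.81367992e-04, -1.07359930e-03,
         3.17731728e-05],
       [-7.81865436e-04,  2.81678987e-01, -9.59508383e-01,
        -1.41561719e-01],
       [ 0.00000000e+00,  0.00000000e+00,  0.00000000e+00,
         1.00000000e+00]])}
{'time': 0.1, 'q': array([-7.48844839e+01,  1.58461683e+01,  8.62868507e+01, -8.41462419e-05,
        7.79641374e+01, -6.93201597e+00]), 'qd': array([ 0.09568507,  0.01777313, -0.1860262 ,  0.04341709,  0.00377746,
        0.02503559]), 'effort': array([ 9.03744931e-04, -4.17700195e+01, -2.46405298e+01, -1.86350676e-04,
        5.89403600e-03, -4.40925760e-06]), 'ee_pos': array([ 0.21571936, -0.53249451,  0.23051239]), 'ee_rot': array([[ 9.26872695e-01,  3.75375559e-01, -4.43567159e-04],
       [ 3.75375766e-01, -9.26871272e-01,  1.63665651e-03],
       [ 2.03231197e-04, -1.68347660e-03, -9.99998562e-01]]), 'contact_force': array([-0.36704087,  0.2855954 ,  0.64102818]), 'torque': array([0.00888561, 0.02592674, 0.04249793]), 'gripper_width': 0.08549366116477068}
0.0187
```

View pics/top0.png

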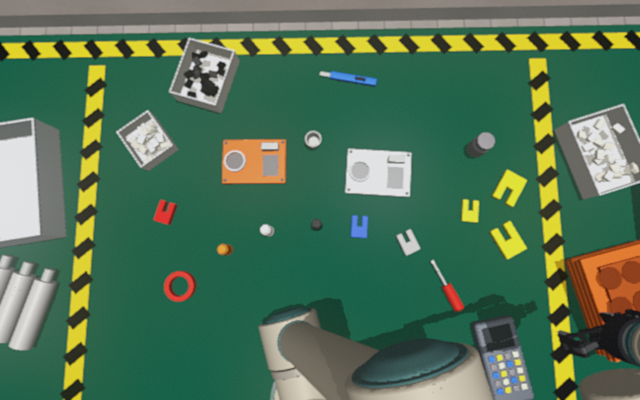

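View pics/scene0.png

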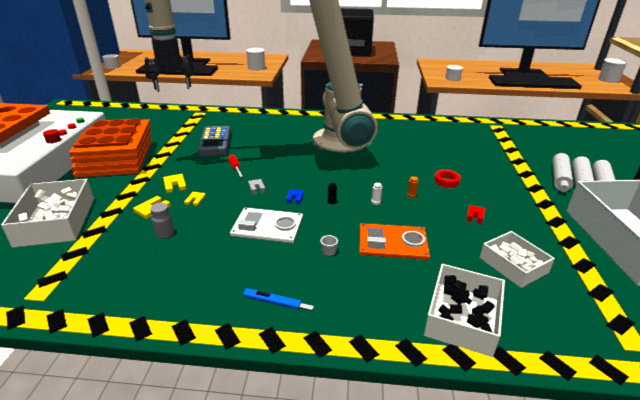

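Colour segmentation plus depth next, to get rough poses. I'll also make one enlarged crop to check my choices.

```bash
cat > h.py <<'E'
import cv2,numpy as np
def world(m,d,us,vs,z=None):
    "pixels -> world with depth, or on plane z"
    K,T=m["mtx"],m["T"]
    r=np.stack([(us-K[0,2])/K[0,0],-(vs-K[1,2])/K[1,1],-np.ones_like(us,float)],-1)
    if z is None: return (r*d[...,None])@T[:3,:3].T+T[:3,3]
    w=r@T[:3,:3].T; s=(z-T[2,3])/w[...,2]
    return w*s[...,None]+T[:3,3]
E
python3 - <<'E'
from rig import *
from h import *
p=cv2.imread("pics/top0.png");d=np.load("pics/top0.npy");m=camera_model("top")
hsv=cv2.cvtColor(p,cv2.COLOR_BGR2HSV)
seeds={"red":(164,212,20,20),"blue":(359,227,16,14),"yel":(471,211,16,9),"yel2":(510,187,22,None),"yel3":(508,240,22,None),"grey":(408,242,17,17),"cw":(267,230,12,60),"cb":(317,225,12,60),"ca":(224,249,12,60),"or":(254,161,45,12),"wh":(379,173,45,12)}
for k,(u,v,R,h) in seeds.items():
    us,vs=np.meshgrid(np.arange(u-R,u+R+1),np.arange(v-R,v+R+1))
    w=world(m,d[vs,us],us,vs)
    z=w[...,2]; z0=np.median(z[0])
    mask=z>max(0.005,(h or 9)*.0005)
    w=w[mask]
    zt=np.percentile(w[:,2],90)
    hs=np.median(hsv[vs,us][mask],0)
    top=w[abs(w[:,2]-zt)<.004]
    r=cv2.minAreaRect((top[:,:2]*1000).astype(np.float32))
    print(k,"table",round(z0*1e3,1),"ztop",round(zt*1e3,1),"n",len(top),"mean",np.round(top.mean(0)*1e3,1),"rect",np.round(r[0],1),np.round(r[1],1),round(r[2],1),hs)
c=cv2.resize(p[170:275,140:540],None,fx=2,fy=4,interpolation=cv2.INTER_CUBIC)
c=np.vstack([cv2.resize(p[125:265,140:340],None,fx=4,fy=4)[:, :800][:0]] or [c]) if 0 else np.vstack([cv2.resize(p[130:265,140:340],None,fx=4,fy=4)])
cv2.imwrite("pics/c1.png",c); cv2.imwrite("pics/c2.png",cv2.resize(p[130:265,340:540],None,fx=4,fy=4,interpolation=cv2.INTER_CUBIC))
E
```

```text
red table 1.1 ztop 23.2 n 213 mean [474.5 399.3  21.5] rect [476.8 398.7] [41.1 55.7] 73.6 [  1. 196. 223.]
blue table 0.8 ztop 17.3 n 204 mean [ 430.3 -114.4   15.5] rect [ 433.4 -115.2] [39.4 55.4] 88.7 [111. 150. 226.]
yel table 0.3 ztop 12.0 n 207 mean [ 470.9 -407.5   10.3] rect [ 472.3 -406.9] [40.8 55.3] 83.2 [ 30. 180. 225.]
yel2 table 0.8 ztop 15.9 n 429 mean [ 535.  -514.9   14.1] rect [ 532.3 -513.4] [58.5 81.7] 59.4 [ 30. 192. 226.]
yel3 table 0.8 ztop 16.1 n 457 mean [ 391.4 -500.7   14.3] rect [ 395.1 -500. ] [80.9 58.3] 28.0 [ 30. 190. 226.]
grey table -0.0 ztop 20.0 n 231 mean [ 389.4 -241.2   18.1] rect [ 391.8 -240.4] [55.7 40.2] 23.7 [ 15.   1. 206.]
cw table 0.5 ztop 62.6 n 45 mean [425.  124.8  61.2] rect [425.1 124.5] [19.4 17.6] 45.1 [105.   2. 215.]
cb table 0.4 ztop 64.0 n 37 mean [438.7  -4.4  61.8] rect [438.1  -4.6] [17.6 17.9] 88.6 [60.  12.  79.5]
ca table 1.9 ztop 62.2 n 48 mean [376.9 233.   60.8] rect [376.7 233.8] [19.9 17.9] 0.4 [ 18. 187. 201.]
or table 0.4 ztop 17.7 n 938 mean [610.  169.1  15.3] rect [612.3 165.3] [168.7 119.4] 90.0 [ 14. 162. 223.]
wh table 0.6 ztop 17.5 n 941 mean [ 572.5 -164.3   15.2] rect [ 544.1 -166.6] [168.8 185.8] 86.0 [105.   3. 226.]
```

View pics/c2.png

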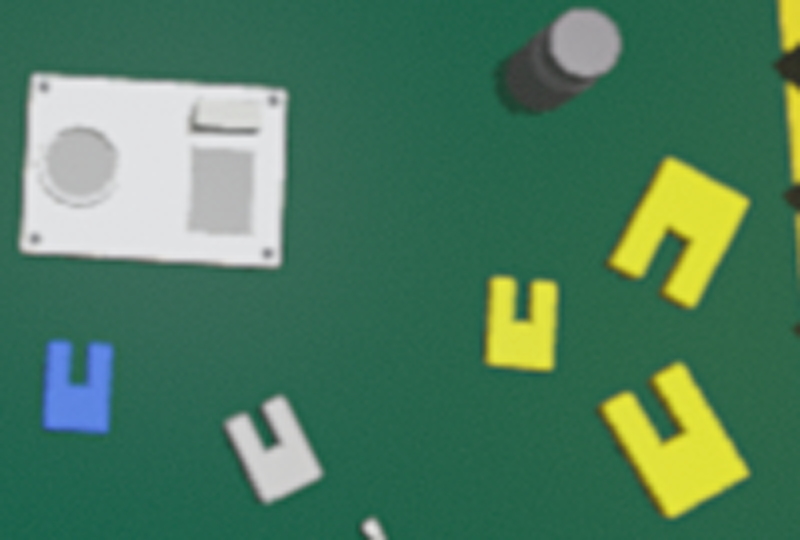

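The crop shows three yellow plates, at (471,211), (510,187) and (508,240). The one at (471,211) is the smallest, 56x40 by depth against about 81x58 for the other two, so it is the one I want. The grey cylinder at (485,143) and the small cup at (313,139) are decoys. Next I'll refine the poses from the colour image.

```bash
cat >> h.py <<'E'
def rectpose(m,mask,z,off,s):
    cs,_=cv2.findContours(mask,cv2.RETR_EXTERNAL,cv2.CHAIN_APPROX_NONE)
    c=max(cs,key=cv2.contourArea)[:,0].astype(float)
    c=(c+.5)/s-.5+off
    w=world(m,None,c[:,0],c[:,1],z)[:,:2]*1e3
    r=cv2.minAreaRect(w.astype(np.float32)); 
    (a,b),ang=r[1],r[2]
    if a<b: ang+=90
    return np.round(r[0],1),np.round(sorted(r[1]),1),round((ang+90)%180-90,1)  # long axis angle
E
python3 - <<'E'
from rig import *
from h import *
p=cv2.imread("pics/top0.png");m=camera_model("top")
S=6
def crop(u,v,R):
    return cv2.resize(p[v-R:v+R+1,u-R:u+R+1],None,fx=S,fy=S,interpolation=cv2.INTER_CUBIC),np.array([u-R,v-R])
def show(k,u,v,R,z,f):
    c,o=crop(u,v,R); h=cv2.cvtColor(c,cv2.COLOR_BGR2HSV)
    print(k,*rectpose(m,f(h).astype(np.uint8)*255,z,o,S))
notgreen=lambda h:(h[...,2]>140)&~((h[...,0]>60)&(h[...,0]<95)&(h[...,1]>90))
for k,a in {"red":(164,212,18,.02),"blue":(359,227,15,.014),"yel":(471,211,15,.009),"grey":(408,242,17,.017),"or":(254,161,36,.012),"wh":(379,173,36,.012)}.items(): show(k,*a,notgreen)
show("orseat",271,166,13,.012,lambda h:(h[...,1]<80)&(h[...,2]<190))
show("whseat",395,178,14,.012,lambda h:h[...,2]<205)
show("orring",235,160,14,.016,lambda h:(h[...,1]<80))
show("whring",359,170,12,.012,lambda h:(h[...,2]<205))
cv2.imwrite("pics/c3.png",np.hstack([crop(254,161,36)[0],crop(379,173,36)[0]])[:,:880:1][:, :]if 0 else cv2.resize(np.hstack([crop(254,161,36)[0],crop(379,173,36)[0]]),(800,400)))
E
```

```text
red [477.4 400.6] [44.1 59.3] -16.6
blue [ 434.4 -113.9] [44.  59.8] -4.6
yel [ 473.5 -407. ] [44.5 60.2] -6.1
grey [ 392.1 -239.9] [43.1 59.3] 24.6
or [613.6 166.6] [122.3 173.3] 89.7
wh [ 578.9 -167.9] [123.9 174.7] 85.7
orseat [601.7 122. ] [41. 57.] 0.5
whseat [ 563.6 -212. ] [42.4 59.2] -4.8
orring [614.2 217.5] [58.3 59.7] 89.3
whring [ 585.2 -118.6] [48.4 48.5] 81.3
```

View pics/c3.png

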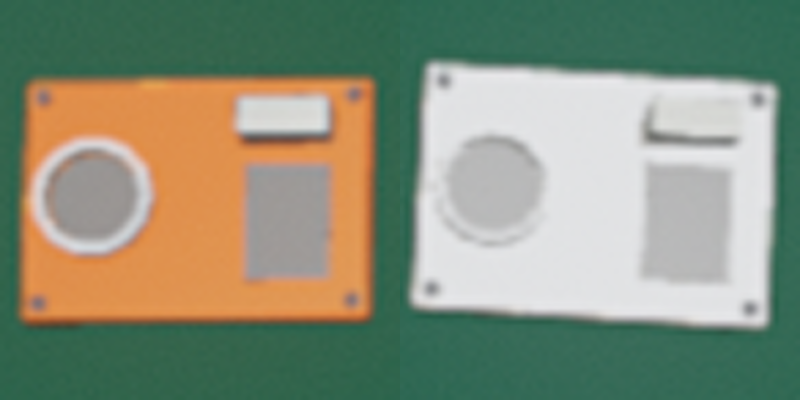

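Everything agrees with the given sizes. The orange board is at (613.6,166.6) with yaw ≈ 0 and its seat at (601.7,121.8). The white board has yaw ≈ -4.8° and its seat is at (563.5,-211.9). The orange pack is blue under yellow (14+9=23), the white pack is red (20), and grey stays where it is. I'm starting with blue.

```bash
python3 -m crank '[[[0,0,-0.449,218,419,-91,-1],[0,0,-0.449,218,419,-91,-1],[0,0,-0.449,218,419,-91,-1],[0,0,-0.449,218,419,-91,-1],[0,0,-0.449,218,419,-91,-1],[0,0,-0.449,218,419,-91,-1],[0,0,-0.449,218,419,-91,-1],[0,0,-0.449,218,419,-91,-1]]]'
```

```text
time: 0.9
ee_pos: [0.3968, -0.184, 0.1555]
ee_rot: [[0.998, -0.065, 0.0], [-0.065, -0.998, -0.0], [0.0, 0.0, -1.0]]
contact_force: [0.9, -0.6, -0.2]
gripper_width: 0.0855
```

```bash
python3 -m crank '[[[0,0,0,37,70,-55,-1],[0,0,0,37,70,-75,-1],[0,0,0,37,70,-100,-1],[0,0,0,37,70,-130,-1],[0,0,0,37,70,-147,-1],[0,0,0,37,70,-152.5,-1],[0,0,0,37,70,-152.5,-1],[0,0,0,37,70,-152.5,-1]]]'; python3 - <<'E'
from rig import *
import cv2
s=state();p,d=camera("wrist");cv2.imwrite("pics/w1.png",p);print(s["ee_pos"])
E
```

```text
time: 1.7
ee_pos: [0.4341, -0.1163, 0.0041]
ee_rot: [[0.998, -0.064, 0.001], [-0.064, -0.998, -0.001], [0.001, 0.001, -1.0]]
contact_force: [0.7, 0.1, -0.7]
gripper_width: 0.0853
[ 0.43410842 -0.11628596  0.00408432]
```

View pics/w1.png

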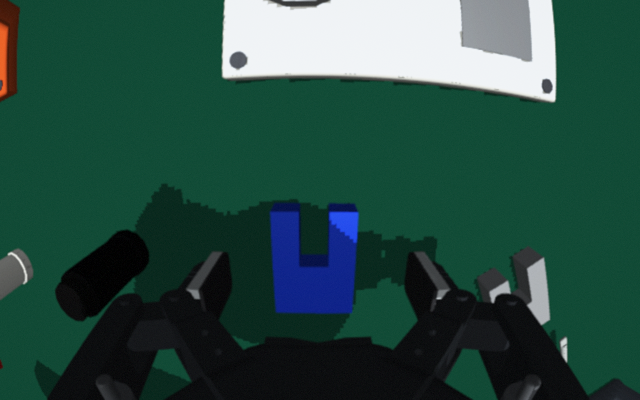

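The blue plate sits between the jaws: plate columns 271–358, pads at about 220 and 415. It is centred and square, so I'm closing on it and lifting.

```bash
python3 -m crank '[[[0,0,0,0,0,0,1],[0,0,0,0,0,0,1],[0,0,0,0,0,0,1],[0,0,0,0,0,0,1],[0,0,0,0,0,0,1],[0,0,0,0,0,0,1],[0,0,0,0,0,0,1],[0,0,0,0,0,0,1]]]';python3 -m crank '[[[0,0,0,0,0,30,1],[0,0,0,0,0,60,1],[0,0,0,0,0,90,1],[0,0,0,0,0,110,1],[0,0,0,0,0,110,1]]]'
```

```text
time: 2.55
ee_pos: [0.4338, -0.116, 0.0043]
ee_rot: [[0.998, -0.064, 0.001], [-0.064, -0.998, -0.001], [0.001, 0.0, -1.0]]
contact_force: [-1.2, 0.5, 7.2]
gripper_width: 0.0381
time: 3.05
ee_pos: [0.4354, -0.1167, 0.1161]
ee_rot: [[0.998, -0.064, 0.006], [-0.064, -0.998, -0.003], [0.006, 0.002, -1.0]]
contact_force: [0.3, -1.2, -0.8]
gripper_width: 0.0381
```

```bash
python3 -m crank '[[[0,0,0.064,167.6,237.6,-10,1],[0,0,0.064,167.6,237.6,-10,1],[0,0,0.064,167.6,237.6,-10,1],[0,0,0.064,167.6,237.6,-10,1],[0,0,0.064,167.6,237.6,-10,1],[0,0,0.064,167.6,237.6,-40,1],[0,0,0.064,167.6,237.6,-60,1],[0,0,0.064,167.6,237.6,-60,1]]]'; python3 - <<'E'
from rig import *
import cv2
s=state();p,d=camera("wrist");cv2.imwrite("pics/w2.png",p);print(s["ee_pos"],s["ee_rot"].round(4).tolist())
E
```

```text
time: 3.85
ee_pos: [0.5976, 0.1226, 0.0484]
ee_rot: [[1.0, 0.002, -0.01], [0.002, -1.0, -0.001], [-0.01, 0.001, -1.0]]
contact_force: [-0.6, -0.3, -0.9]
gripper_width: 0.038
[0.59762963 0.12259656 0.04839472] [[0.9999, 0.0019, -0.01], [0.0019, -1.0, -0.0011], [-0.01, 0.0011, -0.9999]]
```

View pics/w2.png

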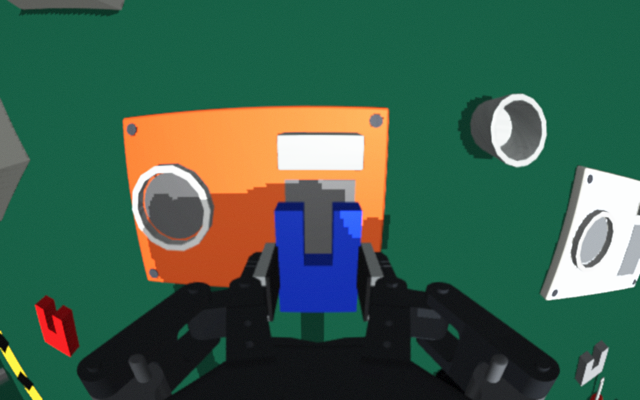

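```bash
python3 -m crank '[[[0,0,0,0,0,0,1],[0,0,0,0,0,-10,1],[0,0,0,0,0,-20,1],[0,0,0,0,0,-28,1],[0,0,0,0,0,-28,1],[0,0,0,0,0,-28,1]]]'
```

```text
time: 4.5
ee_pos: [0.6009, 0.1215, 0.0252]
ee_rot: [[1.0, -0.001, -0.0], [-0.001, -1.0, -0.0], [-0.0, 0.0, -1.0]]
contact_force: [0.8, -0.4, -1.2]
gripper_width: 0.0381
```

```bash
python3 -m crank '[[[0,0,0,0.6,0.3,-5,1],[0,0,0,0.6,0.3,-9,1],[0,0,0,0.6,0.3,-9.2,1],[0,0,0,0.6,0.3,-9.2,1]]]';python3 -m crank '[[[0,0,0,0,0,0,-0.4],[0,0,0,0,0,0,-0.6],[0,0,0,0,0,0,-1],[0,0,0,0,0,10,-1],[0,0,0,0,0,40,-1],[0,0,0,-40,0,80,-1],[0,0,0,-80,0,110,-1],[0,0,0,-80,0,110,-1]]]'
python3 - <<'E'
from rig import *
import cv2,numpy as np
p,d=camera("top");cv2.imwrite("pics/top1.png",p);np.save("pics/top1.npy",d)
s=state();p,d=camera("wrist");cv2.imwrite("pics/w3.png",cv2.resize(p[60:300,160:560],None,fx=2,fy=2,interpolation=cv2.INTER_CUBIC));cv2.imwrite("pics/w3f.png",p);print(s["ee_pos"])
E
```

```text
time: 4.9
ee_pos: [0.6021, 0.1221, 0.0164]
ee_rot: [[1.0, -0.0, 0.001], [-0.0, -1.0, -0.0], [0.001, 0.0, -1.0]]
contact_force: [0.3, 0.2, 0.4]
gripper_width: 0.0383
time: 5.7
ee_pos: [0.5191, 0.1223, 0.1303]
ee_rot: [[1.0, 0.0, 0.003], [0.0, -1.0, 0.0], [0.003, -0.0, -1.0]]
contact_force: [0.9, -0.1, 0.7]
gripper_width: 0.0855
[0.52027707 0.12231693 0.12961331]
```

View pics/w3.png

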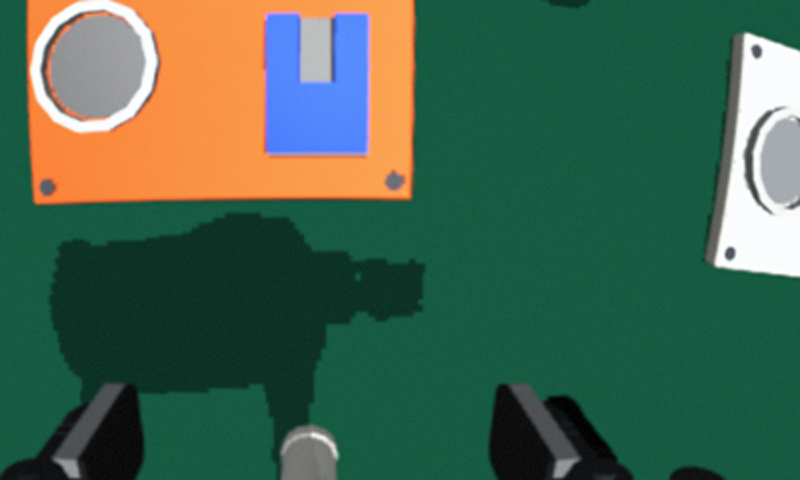

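The blue plate lies on the seat, at crop (265–369, 13–155), square to the board. I'll measure the offset in the top picture against the seat measured earlier with the same camera.

```bash
python3 - <<'E'
from rig import *
from h import *
p=cv2.imread("pics/top1.png");d=np.load("pics/top1.npy");m=camera_model("top");S=6
for k,u,v,R,z,f in [("blue",270,166,16,.026,lambda h:(h[...,0]>95)&(h[...,0]<125)&(h[...,1]>90)&(h[...,2]>120)),("yel",471,211,15,.009,lambda h:(h[...,0]>22)&(h[...,0]<38)&(h[...,2]>140))]:
    c=cv2.resize(p[v-R:v+R+1,u-R:u+R+1],None,fx=S,fy=S,interpolation=cv2.INTER_CUBIC)
    print(k,*rectpose(m,f(cv2.cvtColor(c,cv2.COLOR_BGR2HSV)).astype(np.uint8)*255,z,np.array([u-R,v-R]),S))
u,v=np.meshgrid(np.arange(254,288),np.arange(150,184));w=world(m,d[v,u],u,v);h=cv2.cvtColor(p[v,u],cv2.COLOR_BGR2HSV)
k=(h[...,0]>95)&(h[...,0]<125)&(h[...,1]>90);print(w[k].mean(0)*1e3,k.sum(), np.percentile(w[k][:,2],[5,50,95])*1e3)
cv2.imwrite("pics/c4.png",cv2.resize(p[120:210,210:330],None,fx=6,fy=6,interpolation=cv2.INTER_CUBIC))
E
```

```text
blue [601.3 122.6] [41.4 56.2] -0.8
yel [ 473.3 -407. ] [44.5 60. ] -6.4
[584.85495822 108.2566243   91.31652359] 217 [ 22.20119812  27.0242054  490.1826272 ]
```

View pics/c4.png

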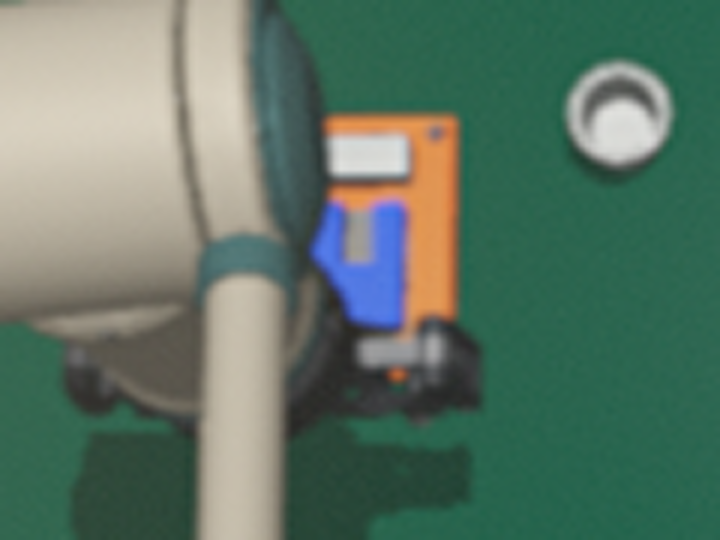

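The arm hides part of the plate in this view. I'll move on to yellow and check blue again on the way.

```bash
python3 -m crank '[[[0,0,-0.11,-48.6,-529,-20,-1],[0,0,-0.11,-48.6,-529,-20,-1],[0,0,-0.11,-48.6,-529,-20,-1],[0,0,-0.11,-48.6,-529,-20,-1],[0,0,-0.11,-48.6,-529,-20,-1],[0,0,-0.11,-48.6,-529,-20,-1],[0,0,-0.11,-48.6,-529,-20,-1],[0,0,-0.11,-48.6,-529,-20,-1]]]'
cat > blue.py <<'E'
from rig import *
from h import *
import sys
p,d=camera("top");cv2.imwrite(sys.argv[1],p);m=camera_model("top");S=6
F={"blue":lambda h:(h[...,0]>95)&(h[...,0]<125)&(h[...,1]>90)&(h[...,2]>120),"yel":lambda h:(h[...,0]>22)&(h[...,0]<38)&(h[...,2]>140)&(h[...,1]>90),"red":lambda h:((h[...,0]<8)|(h[...,0]>172))&(h[...,2]>100)&(h[...,1]>90)}
for a in sys.argv[2:]:
    k,u,v,R,z=a.split(",");u,v,R=map(int,(u,v,R))
    c=cv2.resize(p[v-R:v+R+1,u-R:u+R+1],None,fx=S,fy=S,interpolation=cv2.INTER_CUBIC)
    print(k,*rectpose(m,F[k](cv2.cvtColor(c,cv2.COLOR_BGR2HSV)).astype(np.uint8)*255,float(z),np.array([u-R,v-R]),S))
E
python3 blue.py pics/top2.png blue,270,166,17,.026 red,164,212,18,.02; python3 -c "
import cv2;p=cv2.imread('pics/top2.png');cv2.imwrite('pics/c5.png',cv2.resize(p[140:190,215:295],None,fx=8,fy=8,interpolation=cv2.INTER_CUBIC))"
```

```text
time: 6.6
ee_pos: [0.4854, -0.279, 0.1099]
ee_rot: [[0.994, -0.111, -0.0], [-0.111, -0.994, 0.0], [-0.0, -0.0, -1.0]]
contact_force: [0.4, 0.5, 0.3]
gripper_width: 0.0855
blue [601.2 121.4] [39.1 55.8] 0.2
red [477.  399.5] [45.8 58.9] -16.7
```

View pics/c5.png

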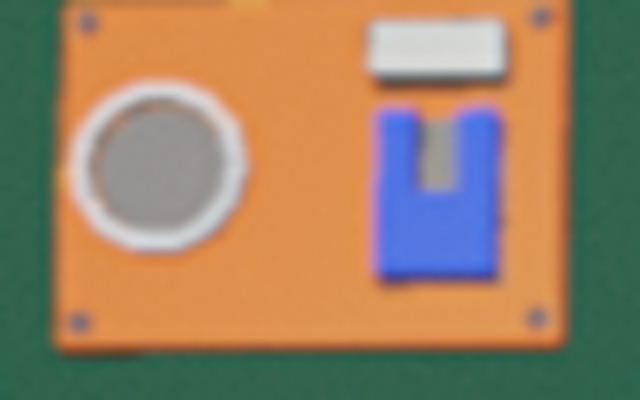

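Blue measures (601.2,121.4), yaw 0.2°, within 0.6 mm of the seat centre. Yellow is next.

```bash
python3 -m crank '[[[0,0,0,-12,-131,-20,-1],[0,0,0,-12,-131,-20,-1],[0,0,0,-12,-131,-20,-1],[0,0,0,-12,-131,-60,-1],[0,0,0,-12,-131,-90,-1],[0,0,0,-12,-131,-109.5,-1],[0,0,0,-12,-131,-109.5,-1],[0,0,0,-12,-131,-109.5,-1]]]'; python3 -c "
from rig import *
s=state();print(s['ee_pos'])"
```

```text
time: 7.45
ee_pos: [0.4735, -0.4074, 0.0008]
ee_rot: [[0.994, -0.11, -0.001], [-0.11, -0.994, 0.001], [-0.001, -0.001, -1.0]]
contact_force: [0.5, -1.0, 1.3]
gripper_width: 0.0854
[ 0.47346457 -0.40737693  0.00077733]
```

```bash
python3 -m crank '[[[0,0,0,0,0,0.5,1],[0,0,0,0,0,0.5,1],[0,0,0,0,0,0.5,1],[0,0,0,0,0,0.5,1],[0,0,0,0,0,0.5,1],[0,0,0,0,0,0.5,1],[0,0,0,0,0,0.5,1],[0,0,0,0,0,0.5,1]]]';python3 -m crank '[[[0,0,0,0,0,30,1],[0,0,0,0,0,60,1],[0,0,0,0,0,90,1],[0,0,0,0,0,110,1],[0,0,0,0,0,110,1]]]'
python3 - <<'E'
from rig import *
import cv2
p,d=camera("wrist");cv2.imwrite("pics/w4.png",p[150:400,100:540])
E
```

```text
time: 8.25
ee_pos: [0.4738, -0.4077, 0.0038]
ee_rot: [[0.994, -0.11, 0.002], [-0.11, -0.994, -0.002], [0.002, 0.002, -1.0]]
contact_force: [0.7, 0.2, 6.1]
gripper_width: 0.0376
time: 8.75
ee_pos: [0.4747, -0.4086, 0.1159]
ee_rot: [[0.994, -0.11, 0.005], [-0.11, -0.994, -0.006], [0.006, 0.005, -1.0]]
contact_force: [-0.2, 0.0, -0.5]
gripper_width: 0.0373
```

View pics/w4.png

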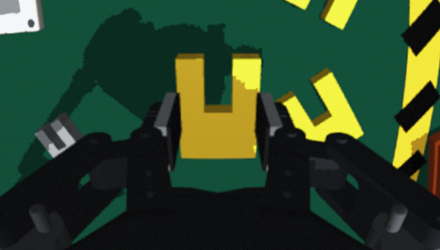

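```bash
python3 -m crank '[[[0,0,0.11,128,528.7,-10,1],[0,0,0.11,128,528.7,-10,1],[0,0,0.11,128,528.7,-10,1],[0,0,0.11,128,528.7,-10,1],[0,0,0.11,128,528.7,-10,1],[0,0,0.11,128,528.7,-10,1],[0,0,0.11,128,528.7,-10,1],[0,0,0.11,128,528.7,-10,1]]]'
```

```text
time: 9.6
ee_pos: [0.566, -0.0161, 0.1029]
ee_rot: [[1.0, -0.0, -0.003], [-0.0, -1.0, 0.0], [-0.003, -0.0, -1.0]]
contact_force: [1.0, -1.0, -0.8]
gripper_width: 0.0375
```

```bash
python3 -m crank '[[[0,0,0,33.9,140,0,1],[0,0,0,33.9,140,0,1],[0,0,0,33.9,140,0,1],[0,0,0,33.9,140,-25,1],[0,0,0,33.9,140,-50,1],[0,0,0,33.9,140,-65,1],[0,0,0,33.9,140,-65,1],[0,0,0,33.9,140,-65,1]]]';python3 -m crank '[[[0,0,0,0,0,0,1],[0,0,0,0,0,0,1]]]'
```

```text
time: 10.4
ee_pos: [0.6002, 0.1216, 0.0386]
ee_rot: [[1.0, -0.0, -0.003], [-0.0, -1.0, -0.0], [-0.003, 0.0, -1.0]]
contact_force: [-0.3, 0.2, -0.7]
gripper_width: 0.0371
time: 10.6
ee_pos: [0.6018, 0.1216, 0.0408]
ee_rot: [[1.0, -0.0, 0.002], [-0.0, -1.0, 0.0], [0.002, -0.0, -1.0]]
contact_force: [0.4, -0.2, 0.4]
gripper_width: 0.0372
```

```bash
python3 -m crank '[[[0,0,0,0,0,-6,1],[0,0,0,0,0,-10,1],[0,0,0,0,0,-11,1],[0,0,0,0,0,-11,1]]]';python3 -m crank '[[[0,0,0,0,0,0,-0.4],[0,0,0,0,0,0,-0.6],[0,0,0,0,0,0,-1],[0,0,0,0,0,10,-1],[0,0,0,0,0,40,-1],[0,0,0,-30,20,85,-1],[0,0,0,-60,70,105,-1],[0,0,0,-60,120,105,-1]]]'
```

```text
time: 11.0
ee_pos: [0.6012, 0.1216, 0.0299]
ee_rot: [[1.0, -0.0, 0.001], [-0.0, -1.0, -0.0], [0.001, 0.0, -1.0]]
contact_force: [-1.4, 0.6, 6.6]
gripper_width: 0.0377
time: 11.8
ee_pos: [0.5425, 0.2269, 0.1361]
ee_rot: [[1.0, -0.003, 0.004], [-0.003, -1.0, 0.0], [0.004, -0.0, -1.0]]
contact_force: [1.3, 0.8, -0.2]
gripper_width: 0.0854
```

```bash
python3 -m crank '[[[0,0,-0.29,-64.3,158.1,-30,-1],[0,0,-0.29,-64.3,158.1,-30,-1],[0,0,-0.29,-64.3,158.1,-30,-1],[0,0,-0.29,-64.3,158.1,-30,-1],[0,0,-0.29,-64.3,158.1,-70,-1],[0,0,-0.29,-64.3,158.1,-110,-1],[0,0,-0.29,-64.3,158.1,-130,-1],[0,0,-0.29,-64.3,158.1,-130,-1]]]'
python3 blue.py pics/top3.png yel,270,166,17,.035
python3 - <<'E'
from rig import *
import cv2
print(state()["ee_pos"],state()["q"])
a=cv2.imread('pics/top3.png')[140:190,215:295]
p,d=camera("wrist")
cv2.imwrite('pics/c6.png',np.hstack([cv2.resize(a,(480,300),interpolation=cv2.INTER_CUBIC),p[100:400,160:480]]) if 0 else __import__('numpy').hstack([cv2.resize(a,(480,300),interpolation=cv2.INTER_CUBIC),p[100:400,160:480]]))
E
```

```text
time: 12.6
ee_pos: [0.4765, 0.384, -0.0005]
ee_rot: [[0.958, -0.286, -0.006], [-0.286, -0.958, -0.004], [-0.004, 0.005, -1.0]]
contact_force: [0.5, -0.4, 0.8]
gripper_width: 0.0853
yel [600.7 121.4] [42.7 58.6] 0.5
[0.47813408 0.38479974 0.00146812] [ 3.23360972e+01  3.07295661e+01  9.83040954e+01 -3.97989549e-03
  5.11265403e+01  1.38959429e+02]
```

View pics/c6.png

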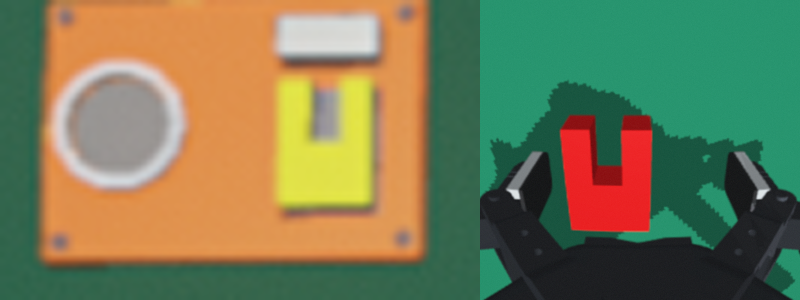

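The yellow plate sits squarely on blue at (600.7,121.4), which is good. The red approach stopped 15 mm short in y (the row limit was hit earlier), so I'm correcting that before closing.

```bash
python3 -m crank '[[[0,0,0,-1,8,2.5,-1],[0,0,0,-1,15,2.5,-1],[0,0,0,-1,15,2.5,-1],[0,0,0,-1,15,2.5,-1],[0,0,0,-1,15,2.5,-1]]]';python3 -m crank '[[[0,0,0,0,0,0,1],[0,0,0,0,0,0,1],[0,0,0,0,0,0,1],[0,0,0,0,0,0,1],[0,0,0,0,0,0,1],[0,0,0,0,0,0,1],[0,0,0,0,0,0,1],[0,0,0,0,0,0,1]]]';python3 -m crank '[[[0,0,0,0,0,30,1],[0,0,0,0,0,60,1],[0,0,0,0,0,90,1],[0,0,0,0,0,110,1],[0,0,0,0,0,110,1],[0,0,0,0,0,110,1]]]'
```

```text
time: 13.2
ee_pos: [0.4778, 0.4002, 0.0051]
ee_rot: [[0.958, -0.286, 0.0], [-0.286, -0.958, -0.0], [0.0, -0.0, -1.0]]
contact_force: [-0.5, 0.4, -0.3]
gripper_width: 0.0858
time: 14.0
ee_pos: [0.4781, 0.4003, 0.005]
ee_rot: [[0.958, -0.286, 0.001], [-0.286, -0.958, 0.0], [0.0, -0.0, -1.0]]
contact_force: [0.8, -0.0, 3.4]
gripper_width: 0.0387
time: 14.6
ee_pos: [0.4772, 0.3998, 0.1139]
ee_rot: [[0.958, -0.286, -0.001], [-0.286, -0.958, -0.001], [-0.001, 0.001, -1.0]]
contact_force: [-0.2, 0.0, -1.5]
gripper_width: 0.0384
```

```bash
python3 -m crank '[[[0,0,0.206,86.7,-612,0,1],[0,0,0.206,86.7,-612,0,1],[0,0,0.206,86.7,-612,0,1],[0,0,0.206,86.7,-612,0,1],[0,0,0.206,86.7,-612,0,1],[0,0,0.206,86.7,-612,0,1],[0,0,0.206,86.7,-612,0,1],[0,0,0.206,86.7,-612,0,1]]]';python3 -m crank '[[[0,0,0,0,0,0,1],[0,0,0,0,0,0,1],[0,0,0,0,0,0,1]]]'; python3 -c "
from rig import *
s=state();print(s['ee_pos'],s['ee_rot'][:,0])"
```

```text
time: 15.4
ee_pos: [0.5322, 0.0036, 0.1126]
ee_rot: [[0.996, -0.084, -0.004], [-0.084, -0.996, 0.001], [-0.004, -0.0, -1.0]]
contact_force: [0.5, 0.1, -0.3]
gripper_width: 0.0384
time: 15.7
ee_pos: [0.5325, 0.0063, 0.1134]
ee_rot: [[0.996, -0.084, -0.003], [-0.084, -0.996, 0.001], [-0.003, -0.001, -1.0]]
contact_force: [0.6, 1.3, -1.8]
gripper_width: 0.0385
[0.53252476 0.00630495 0.11336472] [ 0.99646511 -0.08393992 -0.00337288]
```

Remaining: (+31.7, -218.3), then a descent to about z=25.

```bash
python3 -m crank '[[[0,0,0,31.7,-218.3,0,1],[0,0,0,31.7,-218.3,0,1],[0,0,0,31.7,-218.3,0,1],[0,0,0,31.7,-218.3,0,1],[0,0,0,31.7,-218.3,-20,1],[0,0,0,31.7,-218.3,-55,1],[0,0,0,31.7,-218.3,-85,1],[0,0,0,31.7,-218.3,-88,1]]]';python3 -m crank '[[[0,0,0,0,0,0,1],[0,0,0,0,0,0,1],[0,0,0,0,0,0,1]]]'; python3 -c "
from rig import *
s=state();print(s['ee_pos'],s['ee_rot'][:,0])"
```

```text
time: 16.5
ee_pos: [0.5624, -0.2094, 0.0224]
ee_rot: [[0.997, -0.082, -0.009], [-0.082, -0.997, 0.005], [-0.009, -0.004, -1.0]]
contact_force: [-0.2, 0.5, 0.6]
gripper_width: 0.0386
time: 16.8
ee_pos: [0.567, -0.2128, 0.0286]
ee_rot: [[0.997, -0.083, 0.003], [-0.083, -0.997, -0.002], [0.003, 0.001, -1.0]]
contact_force: [0.1, -0.3, -1.2]
gripper_width: 0.0383
[ 0.56695706 -0.21284786  0.02861884] [ 0.9965476  -0.08295975  0.00325102]
```

```bash
python3 -m crank '[[[0,0,0,0,0,0,1],[0,0,0,0,0,0,1],[0,0,0,0,0,0,1],[0,0,0,0,0,0,1]]]'; python3 -c "
from rig import *
s=state();print(s['ee_pos'],s['ee_rot'][:,0])"
```

```text
time: 17.2
ee_pos: [0.5655, -0.213, 0.027]
ee_rot: [[0.996, -0.084, 0.0], [-0.084, -0.996, -0.0], [0.0, 0.0, -1.0]]
contact_force: [0.7, -0.4, -1.1]
gripper_width: 0.0385
[ 0.56553218 -0.21302535  0.02703503] [ 9.96444010e-01 -8.42569036e-02  3.30774797e-04]
```

```bash
python3 -m crank '[[[0,0,0,-1.3,1,-4,1],[0,0,0,-1.3,1,-8,1],[0,0,0,-1.3,1,-10.2,1],[0,0,0,-1.3,1,-10.2,1],[0,0,0,-1.3,1,-10.2,1],[0,0,0,-1.3,1,-10.2,1]]]';python3 -m crank '[[[0,0,0,0,0,0,-0.4],[0,0,0,0,0,0,-0.6],[0,0,0,0,0,0,-1],[0,0,0,0,0,10,-1],[0,0,0,0,0,40,-1],[0,0,0,-30,0,80,-1],[0,0,0,-60,40,100,-1],[0,0,0,-60,80,100,-1]]]'
```

```text
time: 17.8
ee_pos: [0.5637, -0.2117, 0.017]
ee_rot: [[0.996, -0.084, -0.001], [-0.084, -0.996, 0.0], [-0.001, -0.0, -1.0]]
contact_force: [-2.6, 0.8, 4.8]
gripper_width: 0.0385
time: 18.6
ee_pos: [0.5031, -0.1327, 0.12]
ee_rot: [[0.996, -0.088, 0.004], [-0.088, -0.996, -0.002], [0.004, 0.002, -1.0]]
contact_force: [0.9, -0.4, -0.2]
gripper_width: 0.0855
```

Now the white cartridge at (425,124.8). I'll hover over it first and take a top picture to check red.

```bash
python3 -m crank '[[[0,0,0,-78.5,257,0,-1],[0,0,0,-78.5,257,0,-1],[0,0,0,-78.5,257,0,-1],[0,0,0,-78.5,257,0,-1],[0,0,0,-78.5,257,0,-1],[0,0,0,-78.5,257,0,-1],[0,0,0,-78.5,257,0,-1],[0,0,0,-78.5,257,0,-1]]]'
python3 blue.py pics/top4.png red,395,177,17,.032
python3 - <<'E'
from rig import *
import cv2,numpy as np
print(state()["ee_pos"])
a=cv2.imread('pics/top4.png')[150:200,340:420]
p,d=camera("wrist");cv2.imwrite("pics/w5.png",p)
cv2.imwrite('pics/c7.png',np.hstack([cv2.resize(a,(480,300),interpolation=cv2.INTER_CUBIC),p[100:400,160:480]]))
E
```

```text
time: 19.4
ee_pos: [0.4261, 0.1251, 0.1172]
ee_rot: [[0.997, -0.083, 0.001], [-0.083, -0.997, -0.001], [0.001, 0.0, -1.0]]
contact_force: [0.5, 0.2, 0.5]
gripper_width: 0.0854
red [ 561.7 -210. ] [40.1 56.4] -4.7
[0.42634805 0.12453344 0.1170149 ]
```

View pics/c7.png

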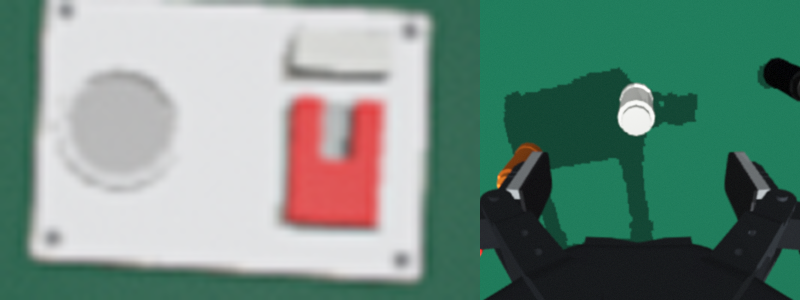

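Red reads (561.7,-210.0) against the seat at (563.5,-211.9), a possible 2.5 mm error, though visible side faces may bias it. I'll check it from the wrist camera later. The white cartridge is between the jaws (column 636, jaw mid ~640), so I'm grasping it now.

```bash
python3 -m crank '[[[0,0,0,-1.3,0.3,-30,-1],[0,0,0,-1.3,0.3,-60,-1],[0,0,0,-1.3,0.3,-85,-1],[0,0,0,-1.3,0.3,-97,-1],[0,0,0,-1.3,0.3,-97,-1],[0,0,0,-1.3,0.3,-97,-1]]]';python3 -m crank '[[[0,0,0,0,0,0,1],[0,0,0,0,0,0,1],[0,0,0,0,0,0,1],[0,0,0,0,0,0,1],[0,0,0,0,0,0,1],[0,0,0,0,0,0,1],[0,0,0,0,0,0,1],[0,0,0,0,0,0,1]]]';python3 -m crank '[[[0,0,0,0,0,20,1],[0,0,0,0,0,50,1],[0,0,0,0,0,70,1],[0,0,0,0,0,80,1],[0,0,0,0,0,80,1],[0,0,0,0,0,80,1]]]'
```

```text
time: 20.1
ee_pos: [0.4251, 0.1245, 0.0197]
ee_rot: [[0.996, -0.086, 0.0], [-0.086, -0.996, -0.0], [0.0, 0.0, -1.0]]
contact_force: [-0.2, -0.7, 1.2]
gripper_width: 0.0855
time: 20.9
ee_pos: [0.4247, 0.1255, 0.0202]
ee_rot: [[0.996, -0.084, 0.001], [-0.084, -0.996, -0.0], [0.001, 0.0, -1.0]]
contact_force: [-1.2, 0.2, 6.2]
gripper_width: 0.0245
time: 21.5
ee_pos: [0.4237, 0.1253, 0.0989]
ee_rot: [[0.996, -0.084, -0.001], [-0.084, -0.996, -0.0], [-0.001, 0.0, -1.0]]
contact_force: [-0.3, 0.0, -0.5]
gripper_width: 0.0243
```

```bash
python3 - <<'E'
from rig import *
from h import *
p,d=camera("top");m=camera_model("top");cv2.imwrite("pics/top5.png",p)
h=cv2.cvtColor(p,cv2.COLOR_BGR2HSV)
for n,u0,v0,zt,f in [("red",395,177,.032,lambda h:((h[...,0]<8)|(h[...,0]>172))&(h[...,1]>110)),("yel",270,166,.035,lambda h:(h[...,0]>22)&(h[...,0]<38)&(h[...,1]>110))]:
    u,v=np.meshgrid(np.arange(u0-16,u0+17),np.arange(v0-16,v0+17))
    w=world(m,d[v,u],u,v);k=f(h[v,u])&(w[...,2]>zt-.008)
    t=w[k];print(n,len(t),np.median(t[:,2]),cv2.minAreaRect((t[:,:2]*1e3).astype(np.float32)))
    c=cv2.resize(p[v0-18:v0+19,u0-18:u0+19],None,fx=8,fy=8,interpolation=cv2.INTER_CUBIC);hh=cv2.cvtColor(c,cv2.COLOR_BGR2HSV)
    for vt in (100,150,180,200,215):
        mk=(f(hh)&(hh[...,2]>vt)).astype(np.uint8)*255
        if mk.any(): print(vt,*rectpose(m,mk,zt,np.array([u0-18,v0-18]),8))
E
```

```text
red 242 0.03264787894948562 ((461.9593811035156, -148.62843322753906), (54.25614929199219, 296.59295654296875), 58.1866340637207)
100 [ 561.6 -209.8] [39.  55.4] -4.8
150 [ 561.6 -209.8] [39.  55.4] -4.8
180 [ 562.1 -210. ] [38.6 54.4] -4.8
200 [ 562.4 -210.7] [37.3 53.5] -4.8
215 [ 562.7 -211.4] [36.1 52.8] -4.8
yel 274 0.03566521829693614 ((600.4633178710938, 120.85902404785156), (38.27847671508789, 56.76998519897461), 89.65499877929688)
100 [600.3 121.5] [42.9 59.1] 0.5
150 [600.7 121.5] [42.9 58.5] 0.5
180 [601.2 121.7] [42.4 57.6] 0.2
200 [601.5 122. ] [41.7 56.9] 0.2
215 [602.  122.5] [40.7 55.8] 0.2
```

Tightening the threshold moves red to (562.7,-211.4), about 1 mm from the seat centre, so the offset is largely side-face bias. Now the white cartridge goes to the orange ring at (614,217).

```bash
python3 -m crank '[[[0,0,0,189.3,91.7,0,1],[0,0,0,189.3,91.7,0,1],[0,0,0,189.3,91.7,0,1],[0,0,0,189.3,91.7,0,1],[0,0,0,189.3,91.7,0,1],[0,0,0,189.3,91.7,-20,1],[0,0,0,189.3,91.7,-35,1],[0,0,0,189.3,91.7,-35,1]]]';python3 -m crank '[[[0,0,0,0,0,0,1],[0,0,0,0,0,0,1],[0,0,0,0,0,0,1],[0,0,0,0,0,0,1]]]'
python3 - <<'E'
from rig import *
import cv2
p,d=camera("wrist");cv2.imwrite("pics/w6.png",p[60:360,60:580])
E
```

```text
time: 22.35
ee_pos: [0.6104, 0.2162, 0.0604]
ee_rot: [[0.996, -0.084, -0.009], [-0.084, -0.996, -0.002], [-0.009, 0.003, -1.0]]
contact_force: [-0.8, 0.1, -1.1]
gripper_width: 0.0246
time: 22.75
ee_pos: [0.6141, 0.2171, 0.0655]
ee_rot: [[0.996, -0.084, 0.001], [-0.084, -0.996, 0.0], [0.001, -0.0, -1.0]]
contact_force: [0.5, -0.3, -1.0]
gripper_width: 0.0248
```

View pics/w6.png

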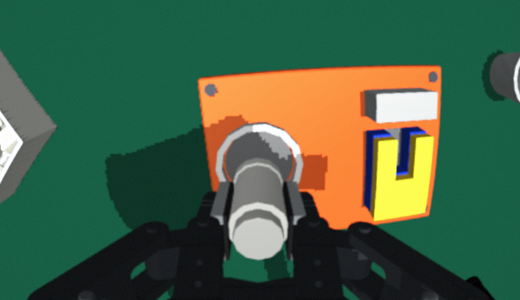

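The white cartridge is lined up over the ring (crop 258,180), so I'm lowering it.

```bash
python3 -m crank '[[[0,0,0,0,0,-12,1],[0,0,0,0,0,-24,1],[0,0,0,0,0,-31,1],[0,0,0,0,0,-33.5,1],[0,0,0,0,0,-33.5,1],[0,0,0,0,0,-33.5,1]]]';python3 -m crank '[[[0,0,0,0,0,0,0.2],[0,0,0,0,0,0,-0.2],[0,0,0,0,0,0,-1],[0,0,0,0,0,0,-1],[0,0,0,0,0,25,-1],[0,0,0,0,0,55,-1],[0,0,0,0,0,90,-1],[0,0,0,0,0,90,-1]]]'
```

```text
time: 23.4
ee_pos: [0.6126, 0.2168, 0.0322]
ee_rot: [[0.996, -0.084, -0.002], [-0.084, -0.996, -0.001], [-0.002, 0.001, -1.0]]
contact_force: [-3.5, -0.2, 10.9]
gripper_width: 0.0247
time: 24.2
ee_pos: [0.6172, 0.218, 0.1263]
ee_rot: [[0.996, -0.084, 0.01], [-0.084, -0.996, 0.002], [0.01, -0.003, -1.0]]
contact_force: [0.4, 0.8, 0.4]
gripper_width: 0.0853
```

```bash
python3 -m crank '[[[0,0,0,-175.6,-221.5,0,-1],[0,0,0,-175.6,-221.5,0,-1],[0,0,0,-175.6,-221.5,0,-1],[0,0,0,-175.6,-221.5,0,-1],[0,0,0,-175.6,-221.5,0,-1],[0,0,0,-175.6,-221.5,0,-1],[0,0,0,-175.6,-221.5,0,-1],[0,0,0,-175.6,-221.5,0,-1]]]'
python3 - <<'E'
from rig import *
import cv2,numpy as np
p,d=camera("top");cv2.imwrite("pics/top6.png",p)
a=cv2.resize(p[140:190,215:295],(480,300),interpolation=cv2.INTER_CUBIC)
p,d=camera("wrist");cv2.imwrite("pics/c8.png",np.hstack([a,p[100:400,160:480]]))
E
```

```text
time: 25.0
ee_pos: [0.4381, -0.0047, 0.121]
ee_rot: [[0.996, -0.086, 0.001], [-0.086, -0.996, 0.0], [0.001, -0.0, -1.0]]
contact_force: [-0.1, 0.6, 0.1]
gripper_width: 0.0852
```

View pics/c8.png

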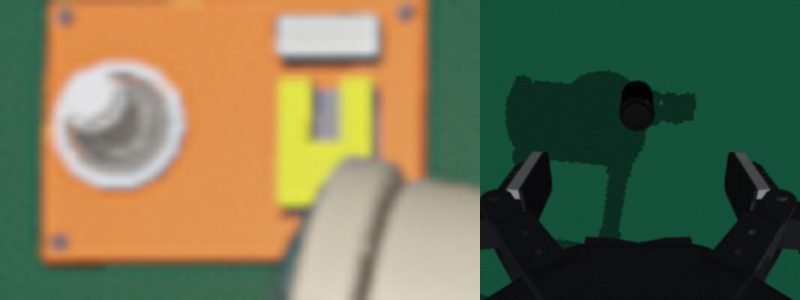

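The white cartridge is upright in its ring (the apparent lean is parallax). The black one is centred between the jaws, so I'm grasping it.

```bash
python3 -m crank '[[[0,0,0,0.3,0,-30,-1],[0,0,0,0.3,0,-60,-1],[0,0,0,0.3,0,-90,-1],[0,0,0,0.3,0,-101,-1],[0,0,0,0.3,0,-101,-1],[0,0,0,0.3,0,-101,-1]]]';python3 -m crank '[[[0,0,0,0,0,0,1],[0,0,0,0,0,0,1],[0,0,0,0,0,0,1],[0,0,0,0,0,0,1],[0,0,0,0,0,0,1],[0,0,0,0,0,0,1],[0,0,0,0,0,0,1],[0,0,0,0,0,0,1]]]';python3 -m crank '[[[0,0,0,0,0,20,1],[0,0,0,0,0,50,1],[0,0,0,0,0,70,1],[0,0,0,0,0,80,1],[0,0,0,0,0,80,1],[0,0,0,0,0,80,1]]]'
```

```text
time: 25.7
ee_pos: [0.4394, -0.0038, 0.02]
ee_rot: [[0.997, -0.083, 0.0], [-0.083, -0.997, -0.0], [0.0, 0.0, -1.0]]
contact_force: [0.6, 0.3, 0.6]
gripper_width: 0.0854
time: 26.5
ee_pos: [0.4387, -0.0045, 0.0207]
ee_rot: [[0.996, -0.084, 0.001], [-0.084, -0.996, -0.0], [0.001, 0.0, -1.0]]
contact_force: [-0.7, 0.3, 5.6]
gripper_width: 0.0244
time: 27.1
ee_pos: [0.4377, -0.0043, 0.0994]
ee_rot: [[0.996, -0.084, -0.001], [-0.084, -0.996, 0.0], [-0.001, -0.0, -1.0]]
contact_force: [-0.6, -0.3, -1.0]
gripper_width: 0.0244
```

```bash
python3 -m crank '[[[0,0,0,145.4,-113.9,0,1],[0,0,0,145.4,-113.9,0,1],[0,0,0,145.4,-113.9,0,1],[0,0,0,145.4,-113.9,0,1],[0,0,0,145.4,-113.9,-15,1],[0,0,0,145.4,-113.9,-30,1],[0,0,0,145.4,-113.9,-35,1],[0,0,0,145.4,-113.9,-35,1]]]';python3 -m crank '[[[0,0,0,0,0,0,1],[0,0,0,0,0,0,1],[0,0,0,0,0,0,1],[0,0,0,0,0,0,1]]]'
python3 - <<'E'
from rig import *
import cv2
p,d=camera("wrist");cv2.imwrite("pics/w7.png",cv2.resize(p[80:320,160:560],None,fx=2,fy=2,interpolation=cv2.INTER_CUBIC))
E
```

```text
time: 27.9
ee_pos: [0.5823, -0.1178, 0.0629]
ee_rot: [[0.996, -0.084, -0.004], [-0.084, -0.996, 0.001], [-0.004, -0.001, -1.0]]
contact_force: [-0.3, -0.7, -0.6]
gripper_width: 0.0244
time: 28.3
ee_pos: [0.5841, -0.1183, 0.0658]
ee_rot: [[0.996, -0.084, 0.001], [-0.084, -0.996, -0.0], [0.001, 0.0, -1.0]]
contact_force: [0.8, -0.2, -1.1]
gripper_width: 0.0243
```

View pics/w7.png

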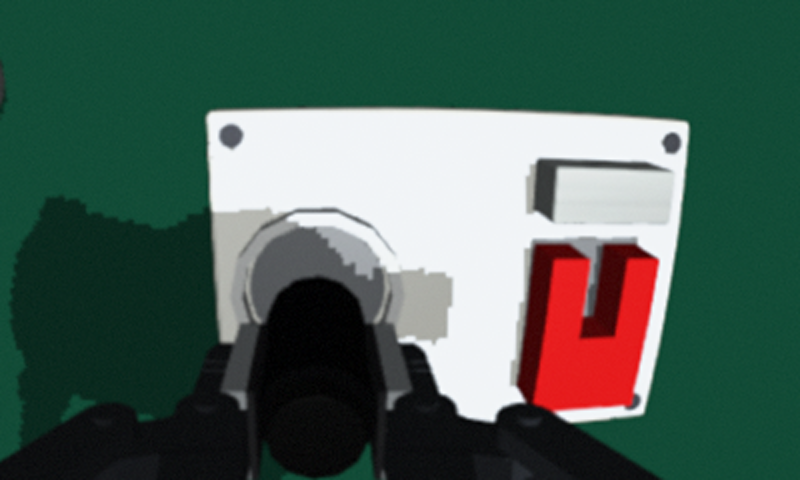

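The black cartridge is centred on the ring. At red's far edge (rows 238–244) about 2 mm of seat shows where 1 mm is nominal, so red is about 1 mm off centre, which is fine. I'm lowering the black cartridge.

```bash
python3 -m crank '[[[0,0,0,0,0,-12,1],[0,0,0,0,0,-24,1],[0,0,0,0,0,-31,1],[0,0,0,0,0,-33.3,1],[0,0,0,0,0,-33.3,1],[0,0,0,0,0,-33.3,1]]]';python3 -m crank '[[[0,0,0,0,0,0,0.2],[0,0,0,0,0,0,-0.2],[0,0,0,0,0,0,-1],[0,0,0,0,0,0,-1],[0,0,0,0,0,25,-1],[0,0,0,0,0,55,-1],[0,0,0,0,0,95,-1],[0,0,0,0,0,95,-1]]]';python3 -m crank '[[[0,0,0,-100,-30,30,-1],[0,0,0,-200,-60,30,-1],[0,0,0,-250,-70,30,-1],[0,0,0,-250,-70,30,-1],[0,0,0,-250,-70,30,-1],[0,0,0,-250,-70,30,-1],[0,0,0,-250,-70,30,-1],[0,0,0,-250,-70,30,-1]]]'
python3 - <<'E'
from rig import *
from h import *
p,d=camera("top");m=camera_model("top");cv2.imwrite("pics/top7.png",p)
v,u=np.mgrid[120:260,140:540];w=world(m,d[v,u],u,v);q=w.reshape(-1,3)*1e3
for n,x,y in [("wh",614,217),("bl",584,-118.3),("am",377,233)]:
    t=q[(np.hypot(q[:,0]-x,q[:,1]-y)<35)&(q[:,2]>50)&(q[:,2]<90)];tt=t[t[:,2]>np.percentile(t[:,2],85)-6]
    print(n,len(tt),tt.mean(0).round(1),np.ptp(tt,0).round(1))
cv2.imwrite("pics/c9.png",cv2.resize(p[130:265,140:440],(800,360),interpolation=cv2.INTER_CUBIC))
E
python3 blue.py pics/top8.png red,395,177,18,.032 yel,270,166,18,.035
```

```text
time: 28.95
ee_pos: [0.5828, -0.118, 0.0327]
ee_rot: [[0.996, -0.084, -0.002], [-0.084, -0.996, 0.0], [-0.002, -0.0, -1.0]]
contact_force: [-4.7, 1.3, 13.0]
gripper_width: 0.0243
time: 29.75
ee_pos: [0.5876, -0.1195, 0.1321]
ee_rot: [[0.996, -0.084, 0.011], [-0.084, -0.996, -0.004], [0.011, 0.003, -1.0]]
contact_force: [0.5, -0.7, 0.6]
gripper_width: 0.0851
time: 30.55
ee_pos: [0.335, -0.1887, 0.1568]
ee_rot: [[0.996, -0.085, 0.002], [-0.085, -0.996, -0.0], [0.002, 0.0, -1.0]]
contact_force: [-0.2, 0.3, 0.3]
gripper_width: 0.0854
wh 53 [613.4 215.8  72.5] [19.1 19.5  7.5]
bl 55 [ 582.9 -118.6   72.3] [19.2 20.5 10.5]
am 58 [376.9 232.2  60.4] [20.1 22.1  8. ]
red [ 561.7 -210. ] [40.1 56.4] -4.7
yel [600.7 121.4] [42.7 58.6] 0.5
```

View pics/c9.png

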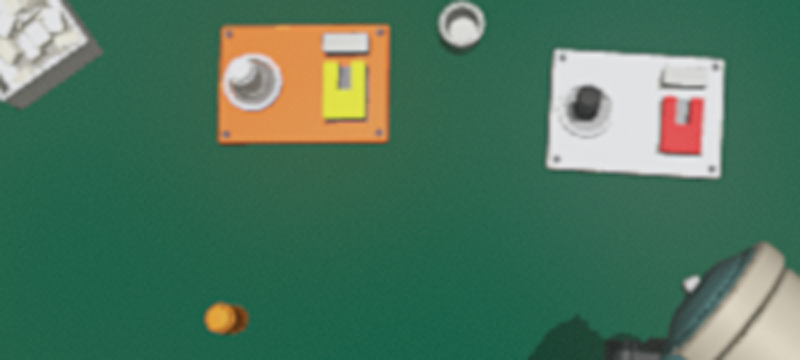

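Both cartridges stand upright in their rings: caps at z ≈ 72 mm, axes within 2 mm of the ring centres. Both packs are in place, amber hasn't moved, and the robot is clear.

```bash
python3 -c "
from rig import *
print(hand_in())"
```

```text
the job is handed in; nothing more can be done
None
```

I built both kits and handed the job in at about 31 s on the robot's clock, well under the 118 s limit.

- **Orange board:** the blue 14 mm plate is underneath with the small yellow 9 mm plate on top, matching the 23 mm stop. The white cartridge stands in the ring.
- **White board:** the red 20 mm plate matches the 20 mm stop. The black cartridge stands in the ring.
- **Left in place:** I never gripped the grey plate or the amber cartridge. Amber still measured at its starting position. The arm mostly hid the grey plate in the last picture, so I did not re-measure it.

**Last checks:**
- **Cartridges:** both are upright with their caps at about 72 mm, and within about 2 mm of the ring centres.
- **Blue and yellow:** about 1 mm from the seat centre and within 0.5° of square.
- **Red:** the readings disagreed. The plain top-camera reading was about 2.6 mm off centre. A stricter reading, which leaves out the plate's visible side faces, and the wrist view both gave about 1 mm. I left it there; its angle matched the board.
- **Forces:** the highest force printed at the end of a move was about 14 N.

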